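# Find the hidden push-catch of a worktop socket box

### The job

One of the five matching wooden slats on top of the low socket box is really its hidden push-catch, sitting slightly lower than the others. Feel across the slats with a fingertip to find it and press it fully home, so that the flap over the sockets swings up and stays open, then take your hand away. Leave the flap itself untouched, and leave the mug, jar and bottle where they stand.

Things in the scene. Friction and masses are not known exactly. Their poses are not given: they have to be found in the camera images.
- dock: the socket box: a low walnut box fixed to the worktop, 200 mm (its x) by 294 mm (its y), 45 mm high. Origin: centre of its underside, on the worktop; z up, -x is its near side. The near half of its top is a row of five slats, the far half is the flap.
- slat_row (a point): middle of the slat row, 45 mm above the worktop, axes as the box. Five like slats side by side along y, each 70 (x) by 50 mm (y), centred at y = -104, -52, 0, 52, 104 mm, 2 mm gaps. Four are fixed, tops flush with the rim, 45 mm up. The fifth, in any of the five places (differs from start to start), is the catch: its top is 3 mm lower, 42 mm up.
- catch (a joint): how far the catch slat is pressed down, m: 0 at rest, 0.007 fully home (its top then 35 mm above the worktop). It needs about 5 to 12 N, moves smoothly and stays where it is left, with no spring return. As it goes down it raises the flap in proportion.
- flap: the flap, not to be touched: a walnut board 60 mm (x) by 258 mm (y), 5 mm thick, over the three sockets. Origin: mid-width on its far edge, the hinge (x = 88 mm of the box, 45 mm up), at the top face; the board runs from there along its own -x. Its near edge (x = 28 mm of the box when shut) swings up to about 92 mm; the board then tilts about 0.91 rad.
- mug: bystander: white mug, 80 mm across, 90 mm high, handle at its +y, loose, 235 to 260 mm to the box's +y side. Origin: centre of its underside.
- jar: bystander: amber glass jar, 68 mm across, 100 mm high, loose, 230 to 260 mm to the box's -y side. Origin: centre of its underside.
- oil: bystander: green glass bottle, 60 mm across, 210 mm high, loose, off the far right corner of the box (110 to 170 mm along its +x, 220 to 290 mm along its -y). Origin: centre of its underside.

How it is judged (in metres and radians):
On the way:
1. the catch slat is pressed home by the fingers (at least 6 of its 7 mm) (value of joint catch above 0.006 m and contact force between the fingers and anything else above 1 N), for 0.1 s.
At the end, for the whole second after the job is handed in: the catch slat is down at least 5.8 mm of its 7 mm, the flap stands open at more than 0.72 rad and is at rest, and the mug, jar and bottle stand upright (within 0.15 rad) within 15 mm of where they started (value of joint catch above 0.0058 m and angle between flap's own z axis and vertical above 0.72 rad and angular speed of flap below 0.1 rad/s and distance of each of mug, jar, oil from where it was at the start of the episode below 0.015 m and angle between each of mug, jar, oil's own z axis and vertical below 0.15 rad); the robot touches nothing.
It fails at once if the fingers or arm push or pry the flap (more than 1 N) (contact force between any of the fingers, the arm and flap above 1 N).
It fails at once if the mug is moved more than 15 mm, lifted or tipped (distance of mug from where it was at the start of the episode above 0.015 m or angle between mug's own z axis and vertical above 0.3 rad).
It fails at once if the storage jar is moved more than 15 mm, lifted or tipped (distance of jar from where it was at the start of the episode above 0.015 m or angle between jar's own z axis and vertical above 0.3 rad).
It fails at once if the oil bottle is moved more than 15 mm, lifted or tipped (distance of oil from where it was at the start of the episode above 0.015 m or angle between oil's own z axis and vertical above 0.3 rad).
It also fails if it takes over 45 s, if anything falls off the work surface, if the arm or the gripper's body presses on something with over 40 N, if the wrist force passes 120 N, or if a joint passes its speed limit or range.

### The arm

A 7-joint arm with a two-finger parallel gripper is mounted at the origin on the work surface. World frame = base frame: x ahead of the robot, y to its left, z up, the work surface at z = 0. Lengths are in mm, angles in rad, forces in N, time in s.
With the tool pointing down it reaches from about 400 to 875 mm from the base axis. Payload 4.4 kg.
Tool frame: the origin (TCP) lies midway between the tips of the shut fingers; the grasp point (between the pads) lies 19 mm behind it; z points along the fingers, y is the line along which they close (so a half turn about z gives the same grasp; the last joint's range is limited). The gripper opens to 85 mm and grips with 20 to 120 N. Pads are 22 mm wide; open, the fingers measure 114 mm over their backs; the gripper's body (76 mm by 85 mm) begins 54 mm behind the grasp point. The pads swing forward as they close: fully open they stand 13 mm farther back than shut.
Start: joints at [-1.182, 0.628, 0.038, 1.517, -0.027, 0.996, -0.02], TCP at [285.513, 583.952, 231.313] pointing down, gripper open.
Joint ranges: [-3.06, 3.06], [-0.37, 2.12], [-1.25, 1.32], [0.18, 2.47], [-1.1, 4.24], [0.23, 1.98], [-2.94, 2.94]. Speed limits (rad/s): [2.57, 2.57, 3.14, 3.14, 3.14, 3.14, 3.14].

### API

Orientations are given as [roll, pitch, yaw] about the fixed x, y, z axes, in that order (R = Rz(yaw) Ry(pitch) Rx(roll)).
In Python, from cell import read_state, get_image, finish_job gives the robot as it stands.
- The arm moves only by the tool send_rows, never from a script. Its argument "series" is a list of rows, each an object of numbers: "ax", "ay", "az": the turn, a rotation vector about the tool's x, y, z in rad; "dx", "dy", "dz": the shift along the tool's x, y, z in cm; "hand": the closure, from 0 (fully open) to 1 (shut). In form: [{"ax": .., "ay": .., "az": .., "dx": .., "dy": .., "dz": .., "hand": ..}, ...]. A call has 1 to 10 rows; each row is the pose to reach, as a shift and turn from the pose commanded when the call began, along the tool's axes at that moment; what a row does not reach only later rows make up. A row lasts 1/10 s, in which the tool goes at most 50 mm and 8.59 degrees, less where a joint would pass 70% of its speed; a pose out of reach is approached as far as the arm can. A call with a gripper value outside its range is refused whole. The fingers move at their own pace and stop on an object; the grip force is fixed at half the most. Time passes only in rows, so rows that repeat a pose let the fingers close. It gives the time, the measured TCP pose, the force, the opening and the grip force at its end, in the units of the state.
- read_state(): the state, without advancing time (a new reading comes with each control period).
- get_image(name): name is "scene" or "top" or "wrist"; returns a dict with "pixels" (400x640x3 uint8, red, green, blue), "mtx" (3x3 intrinsics, pixels), "R" (3x3) and "t" (3): a world point X has camera coordinates R X + t. Camera axes: x right, y down, z forward; pixel columns grow to the right and rows downward; lengths in mm; the calibration is good to about 2 mm. The wrist camera is an equidistant fisheye: a pixel r from the principal point sees the ray r / f radians off the axis. A picture is of the moment at which its call begins. There is no depth.
- finish_job(): hands the job in; it is judged then, once.
The state is a dict: "clock": time; "qpos": joint angles; "qd": joint speeds; "tau": joint torques, N m; "eef_pos": TCP position; "tool_rot": TCP orientation; "force": force on the tool from outside, world axes, zero at the start; "torque": the same for the moment, N m; "width": finger opening in mm; "gripper_force": force on a finger pad.
Only numpy, scipy, OpenCV 4.12 (cv2) and the standard library are available. Lean on these libraries where they do the work, as an engineer would, in place of code of your own. Each camera call takes 0.05 s, during which the arm holds its last target. There are 200 camera calls.

## Working session

There is one attempt and no reset: what is moved stays moved. The work goes in short steps, Python scripts to look and compute and a tool call to move; the robot and the scene stay as the last step left them, time stands still between calls to the robot, and variables do not carry over. Pictures are saved under pics/ and viewed, at most 10 in all, crops included, and the job is handed in when it is done.

Besides the shell and the picture viewer there is one more tool, called after ">>>" in YAML: its name, and indented under it one key for each argument. send_rows: Moves the arm, as the interface text tells. Its arguments: {"type":"object","properties":{"series":{"type":"array","items":{"type":"object","properties":{"ax":{"type":"number"},"ay":{"type":"number"},"az":{"type":"number"},"dx":{"type":"number"},"dy":{"type":"number"},"dz":{"type":"number"},"hand":{"type":"number"}}}}},"required":["series"]}

```bash
mkdir -p pics; python3 - <<'E'
from cell import *
import cv2,numpy as np
s=read_state();print(s['clock'],s['eef_pos'],s['tool_rot'],s['force'],s['width'])
for n in ['scene','top']:
    g=get_image(n);cv2.imwrite(f'pics/{n}0.png',g['pixels'][:,:,::-1]);print(n,g['mtx'],g['R'],g['t'])
    np.savez(f'{n}0.npz',**g)
E
```

```text
0.0 [285.2197666  583.39744724 230.39212817] [-3.13972637e+00 -3.04213306e-06  2.68677015e+00] [ 0.15372615  0.19972871 -0.18711004] 85.74518970943267
scene [[450.37814987   0.         318.64894265]
 [  0.         450.37814987 194.43254627]
 [  0.           0.           1.        ]] [[-0.61971804  0.78481128 -0.00456208]
 [ 0.4503398   0.35083344 -0.821042  ]
 [-0.64276249 -0.51086902 -0.57084957]] [ 391.21848344 -239.04410625 1395.04441235]
top [[407.54026654   0.         316.73700973]
 [  0.         407.54026654 198.4534238 ]
 [  0.           0.           1.        ]] [[-0.01832405 -0.99958586 -0.02218859]
 [-0.99244783  0.02087642 -0.12087795]
 [ 0.12129111  0.01980604 -0.99241936]] [  27.35913407  601.16821701 1102.47977434]
```

View pics/top0.png

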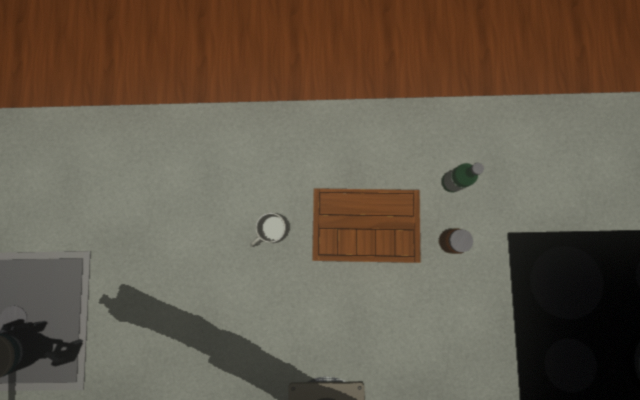

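View pics/scene0.png

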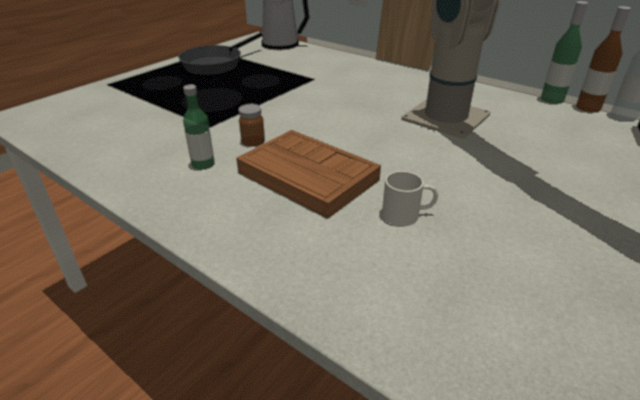

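The top view shows the box at columns 314–420, rows 188–262, with the slats in its near (lower) half. The mug is at (271,228), the jar at (457,241) and the bottle at (460,178). The scene view agrees.

```bash
cat > h.py <<'E'
import numpy as np,cv2
def ray(g,uv,z):
    R,t,K=g['R'],g['t'],g['mtx']
    C=-R.T@t
    d=R.T@np.linalg.inv(K)@np.r_[uv,1.]
    return C+d*(z-C[2])/d[2]
E
python3 - <<'E'
from h import *
g=dict(np.load('top0.npz'));im=g['pixels']
print('C',-g['R'].T@g['t'])
h=cv2.cvtColor(im,cv2.COLOR_RGB2HSV)
m=((h[...,0]<18)&(h[...,1]>100)).astype(np.uint8);m[:120]=0;m[:,:300]=0;m[:,432:]=0;m[300:]=0
m=cv2.morphologyEx(m,cv2.MORPH_CLOSE,np.ones((5,5)))
c=max(cv2.findContours(m,0,2)[0],key=cv2.contourArea)
r=cv2.minAreaRect(c);b=cv2.boxPoints(r);print(r,b)
P=np.array([ray(g,p,45) for p in b]);print(P.round(1),P.mean(0))
for i in range(4):
    d=P[(i+1)%4]-P[i];print(np.linalg.norm(d).round(1),np.degrees(np.arctan2(d[1],d[0])).round(2))
for n,uv,z in [('mug',(271,228),90),('jar',(459,240),100),('oil',(477,169),210)]: print(n,ray(g,uv,z).round(0))
cr=im[180:270,305:430,::-1]
cv2.imwrite('pics/crop.png',cv2.resize(cr,None,fx=6,fy=6,interpolation=cv2.INTER_CUBIC))
E
```

```text
C [ 463.4084266    -7.03819739 1167.39731631]
((366.27239990234375, 224.9283447265625), (106.66264343261719, 72.37942504882812), 0.9710219502449036) [[312.33542 260.20908]
 [313.56204 187.84004]
 [420.20938 189.64761]
 [418.98276 262.01666]]
[[ 431.3   30.5   45. ]
 [ 630.5   23.7   45. ]
 [ 619.1 -271.4   45. ]
 [ 421.4 -258.4   45. ]] [ 525.57626805 -118.91141117   45.        ]
199.3 -1.96
295.3 -92.22
198.2 176.25
289.0 88.03
mug [519. 137.  90.]
jar [ 478. -352.  100.]
oil [ 643. -369.  210.]
```

View pics/crop.png

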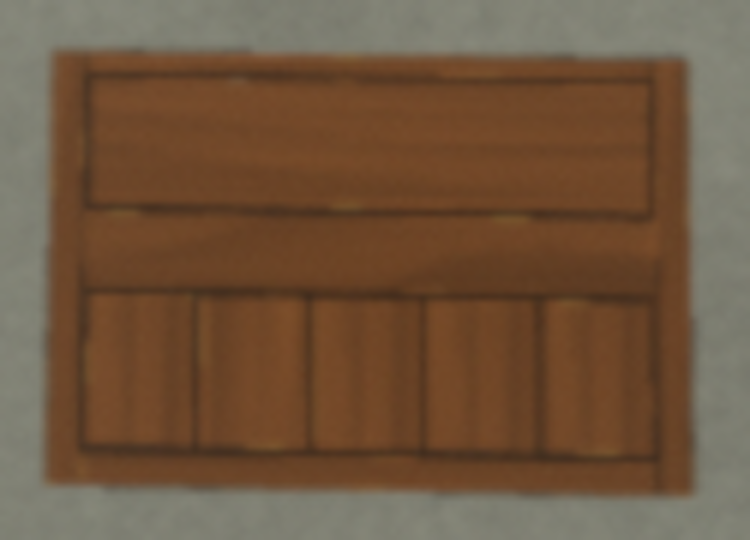

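The crop shows the slat row with corners at crop pixels (85,290), (655,297), (657,457) and (80,448). The flap takes up rows 73–215. The second slat from the left has a lit left edge, which may be a hint.

```bash
python3 - <<'E'
from h import *
g=dict(np.load('top0.npz'))
f=lambda x,y: ray(g,((x+.5)/6-.5+305,(y+.5)/6-.5+180),45)
c=[(85,290),(655,297),(657,457),(80,448)]
P=np.array([f(*p) for p in c]);print(P.round(1),P.mean(0).round(1))
F=np.array([f(*p) for p in [(88,73),(655,82),(650,218),(85,208)]]);print('flap',F.round(1))
ctr=(P.mean(0))[:2]
d=(P[0]+P[3]-P[1]-P[2]+F[0]+F[3]-F[1]-F[2])[:2];d/=np.linalg.norm(d);yaw=np.arctan2(-d[0],d[1]);print('yaw',yaw,'lens',[np.linalg.norm(P[i]-P[(i+1)%4]).round(1) for i in range(4)])
ex=np.array([np.cos(yaw),np.sin(yaw)]);ey=np.array([-ex[1],ex[0]])
print('row x in box',(ctr-[525.6,-118.9])@ex,(ctr-[525.6,-118.9])@ey)
for y in (-104,-52,0,52,104): print(y,(ctr+ey*y).round(1))
E
```

```text
[[ 518.8   11.3   45. ]
 [ 510.6 -248.5   45. ]
 [ 438.4 -246.    45. ]
 [ 447.1   15.    45. ]] [ 478.7 -117.    45. ]
flap [[ 619.2    8.    45. ]
 [ 609.4 -253.1   45. ]
 [ 546.7 -247.9   45. ]
 [ 556.5   10.6   45. ]]
yaw -0.035112382685883514 lens [np.float64(259.9), np.float64(72.3), np.float64(261.1), np.float64(71.8)]
row x in box -46.89374541967721 0.20639973434524733
-104 [ 475.1 -221. ]
-52 [ 476.9 -169. ]
0 [ 478.7 -117. ]
52 [480.6 -65.1]
104 [482.4 -13.1]
```

>>> send_rows:
  series:
    - {"dx":-10,"dy":-10,"dz":0,"az":-0.2,"hand":1}
    - {"dx":-21.7,"dy":-22.6,"dz":0,"az":-0.42,"hand":1}
    - {"dx":-21.7,"dy":-22.6,"dz":0,"az":-0.42,"hand":1}
    - {"dx":-21.7,"dy":-22.6,"dz":0,"az":-0.42,"hand":1}
    - {"dx":-21.7,"dy":-22.6,"dz":0,"az":-0.42,"hand":1}
    - {"dx":-21.7,"dy":-22.6,"dz":0,"az":-0.42,"hand":1}
    - {"dx":-21.7,"dy":-22.6,"dz":0,"az":-0.42,"hand":1}
    - {"dx":-21.7,"dy":-22.6,"dz":0,"az":-0.42,"hand":1}
    - {"dx":-21.7,"dy":-22.6,"dz":0,"az":-0.42,"hand":1}

```text
invalid input at $.series[0]: expected keys ax, ay, az, dx, dy, dz, hand
```

>>> send_rows:
  series:
    - {"ax":0,"ay":0,"dx":-10,"dy":-10,"dz":0,"az":-0.2,"hand":1}
    - {"ax":0,"ay":0,"dx":-21.7,"dy":-22.6,"dz":0,"az":-0.42,"hand":1}
    - {"ax":0,"ay":0,"dx":-21.7,"dy":-22.6,"dz":0,"az":-0.42,"hand":1}
    - {"ax":0,"ay":0,"dx":-21.7,"dy":-22.6,"dz":0,"az":-0.42,"hand":1}
    - {"ax":0,"ay":0,"dx":-21.7,"dy":-22.6,"dz":0,"az":-0.42,"hand":1}
    - {"ax":0,"ay":0,"dx":-21.7,"dy":-22.6,"dz":0,"az":-0.42,"hand":1}
    - {"ax":0,"ay":0,"dx":-21.7,"dy":-22.6,"dz":0,"az":-0.42,"hand":1}
    - {"ax":0,"ay":0,"dx":-21.7,"dy":-22.6,"dz":0,"az":-0.42,"hand":1}
    - {"ax":0,"ay":0,"dx":-21.7,"dy":-22.6,"dz":0,"az":-0.42,"hand":1}

```text
clock: 1.0
eef_pos: [380.9, 287.0, 231.4]
tool_rot: [3.14, -0.0, 3.108]
force: [-0.2, 1.5, -0.4]
width: -0.2
gripper_force: 0.0
```

>>> send_rows:
  series:
    - {"ax":0,"ay":0,"az":0,"dx":-10.7,"dy":-34.8,"dz":0,"hand":1}
    - {"ax":0,"ay":0,"az":0,"dx":-10.7,"dy":-34.8,"dz":0,"hand":1}
    - {"ax":0,"ay":0,"az":0,"dx":-10.7,"dy":-34.8,"dz":0,"hand":1}
    - {"ax":0,"ay":0,"az":0,"dx":-10.7,"dy":-34.8,"dz":0,"hand":1}
    - {"ax":0,"ay":0,"az":0,"dx":-10.7,"dy":-34.8,"dz":0,"hand":1}
    - {"ax":0,"ay":0,"az":0,"dx":-10.7,"dy":-34.8,"dz":0,"hand":1}
    - {"ax":0,"ay":0,"az":0,"dx":-10.7,"dy":-34.8,"dz":0,"hand":1}
    - {"ax":0,"ay":0,"az":0,"dx":-10.7,"dy":-34.8,"dz":0,"hand":1}
    - {"ax":0,"ay":0,"az":0,"dx":-10.7,"dy":-34.8,"dz":5,"hand":1}
    - {"ax":0,"ay":0,"az":0,"dx":-10.7,"dy":-34.8,"dz":10,"hand":1}

```text
clock: 2.0
eef_pos: [478.8, -64.1, 131.1]
tool_rot: [3.14, 0.006, 3.109]
force: [1.1, 0.6, -1.9]
width: 0.0
gripper_force: 0.0
```

>>> send_rows:
  series:
    - {"ax":0,"ay":0,"az":0,"dx":0,"dy":0,"dz":4,"hand":1}
    - {"ax":0,"ay":0,"az":0,"dx":0,"dy":0,"dz":7,"hand":1}
    - {"ax":0,"ay":0,"az":0,"dx":0,"dy":0,"dz":7.5,"hand":1}
    - {"ax":0,"ay":0,"az":0,"dx":0,"dy":0,"dz":7.5,"hand":1}
    - {"ax":0,"ay":0,"az":0,"dx":0,"dy":0,"dz":7.5,"hand":1}

```text
clock: 2.5
eef_pos: [477.4, -64.9, 57.4]
tool_rot: [3.141, 0.002, 3.108]
force: [0.0, 0.6, 0.8]
width: 0.0
gripper_force: 0.0
```

```bash
python3 - <<'E'
from cell import *
import cv2
from h import *
s=read_state();print(s['clock'],s['eef_pos'],s['force'])
g=get_image('wrist');cv2.imwrite('pics/w1.png',g['pixels'][:,:,::-1])
E
```

```text
2.5 [477.36587249 -64.93447761  57.41536853] [0.01964751 0.62201801 0.76800007]
```

View pics/w1.png

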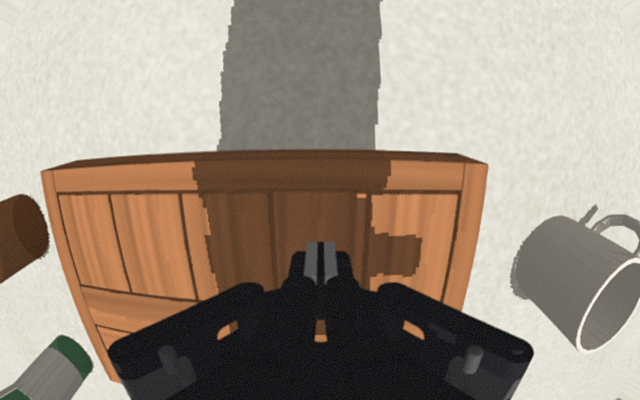

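The wrist view shows the fingertips at (320,245), over the second slat from +y (columns 273–370). Its edges are clear on both sides. Next I lower gently to feel it.

>>> send_rows:
  series:
    - {"ax":0,"ay":0,"az":0,"dx":0,"dy":0,"dz":0.6,"hand":1}
    - {"ax":0,"ay":0,"az":0,"dx":0,"dy":0,"dz":0.9,"hand":1}
    - {"ax":0,"ay":0,"az":0,"dx":0,"dy":0,"dz":1.1,"hand":1}
    - {"ax":0,"ay":0,"az":0,"dx":0,"dy":0,"dz":1.25,"hand":1}
    - {"ax":0,"ay":0,"az":0,"dx":0,"dy":0,"dz":1.25,"hand":1}
    - {"ax":0,"ay":0,"az":0,"dx":0,"dy":0,"dz":1.25,"hand":1}

```text
clock: 3.15
eef_pos: [476.0, -66.0, 43.8]
tool_rot: [3.142, -0.0, 3.107]
force: [0.9, -0.6, 0.9]
width: 0.1
gripper_force: 0.0
```

>>> send_rows:
  series:
    - {"ax":0,"ay":0,"az":0,"dx":0,"dy":0,"dz":0.1,"hand":1}
    - {"ax":0,"ay":0,"az":0,"dx":0,"dy":0,"dz":0.2,"hand":1}
    - {"ax":0,"ay":0,"az":0,"dx":0,"dy":0,"dz":0.2,"hand":1}
    - {"ax":0,"ay":0,"az":0,"dx":0,"dy":0,"dz":0.2,"hand":1}

```text
clock: 3.55
eef_pos: [476.1, -65.9, 41.8]
tool_rot: [-3.142, 0.0, 3.107]
force: [-0.2, -0.1, 0.2]
width: -0.1
gripper_force: 0.7
```

>>> send_rows:
  series:
    - {"ax":0,"ay":0,"az":0,"dx":0,"dy":0,"dz":0.1,"hand":1}
    - {"ax":0,"ay":0,"az":0,"dx":0,"dy":0,"dz":0.2,"hand":1}
    - {"ax":0,"ay":0,"az":0,"dx":0,"dy":0,"dz":0.2,"hand":1}
    - {"ax":0,"ay":0,"az":0,"dx":0,"dy":0,"dz":0.2,"hand":1}

```text
clock: 3.95
eef_pos: [476.1, -66.0, 40.0]
tool_rot: [-3.142, 0.0, 3.107]
force: [-1.5, -0.5, 6.3]
width: 0.2
gripper_force: 2.7
```

>>> send_rows:
  series:
    - {"ax":0,"ay":0,"az":0,"dx":0,"dy":0,"dz":0.1,"hand":1}
    - {"ax":0,"ay":0,"az":0,"dx":0,"dy":0,"dz":0.2,"hand":1}
    - {"ax":0,"ay":0,"az":0,"dx":0,"dy":0,"dz":0.2,"hand":1}
    - {"ax":0,"ay":0,"az":0,"dx":0,"dy":0,"dz":0.2,"hand":1}

```text
clock: 4.35
eef_pos: [476.1, -65.9, 38.0]
tool_rot: [-3.142, 0.0, 3.107]
force: [-1.0, -0.6, 5.6]
width: 0.2
gripper_force: 2.5
```

The reading has moved down 2 mm at a steady 6 N or so, which means this slat is the catch. I'll keep going until the force rises at the stop.

>>> send_rows:
  series:
    - {"ax":0,"ay":0,"az":0,"dx":0,"dy":0,"dz":0.1,"hand":1}
    - {"ax":0,"ay":0,"az":0,"dx":0,"dy":0,"dz":0.2,"hand":1}
    - {"ax":0,"ay":0,"az":0,"dx":0,"dy":0,"dz":0.3,"hand":1}
    - {"ax":0,"ay":0,"az":0,"dx":0,"dy":0,"dz":0.35,"hand":1}
    - {"ax":0,"ay":0,"az":0,"dx":0,"dy":0,"dz":0.35,"hand":1}
    - {"ax":0,"ay":0,"az":0,"dx":0,"dy":0,"dz":0.35,"hand":1}

```text
clock: 4.95
eef_pos: [476.1, -66.0, 35.0]
tool_rot: [-3.142, 0.001, 3.107]
force: [-1.4, 0.4, 10.6]
width: 0.1
gripper_force: 5.4
```

>>> send_rows:
  series:
    - {"ax":0,"ay":0,"az":0,"dx":0,"dy":0,"dz":0.1,"hand":1}
    - {"ax":0,"ay":0,"az":0,"dx":0,"dy":0,"dz":0.15,"hand":1}
    - {"ax":0,"ay":0,"az":0,"dx":0,"dy":0,"dz":0.15,"hand":1}
    - {"ax":0,"ay":0,"az":0,"dx":0,"dy":0,"dz":0.15,"hand":1}

```text
clock: 5.35
eef_pos: [476.1, -66.0, 34.8]
tool_rot: [-3.141, 0.001, 3.107]
force: [-3.5, 0.2, 27.2]
width: 0.2
gripper_force: 13.5
```

The force jumped to 27 N with no more travel, so the catch is at its stop. I'll lift straight up and check.

>>> send_rows:
  series:
    - {"ax":0,"ay":0,"az":0,"dx":0,"dy":0,"dz":-0.3,"hand":1}
    - {"ax":0,"ay":0,"az":0,"dx":0,"dy":0,"dz":-1,"hand":1}
    - {"ax":0,"ay":0,"az":0,"dx":0.5,"dy":0,"dz":-3,"hand":1}
    - {"ax":0,"ay":0,"az":0,"dx":2,"dy":0,"dz":-7,"hand":1}
    - {"ax":0,"ay":0,"az":0,"dx":5,"dy":0,"dz":-11,"hand":1}
    - {"ax":0,"ay":0,"az":0,"dx":5,"dy":0,"dz":-15,"hand":1}
    - {"ax":0,"ay":0,"az":0,"dx":5,"dy":0,"dz":-18,"hand":1}
    - {"ax":0,"ay":0,"az":0,"dx":5,"dy":0,"dz":-18,"hand":1}
    - {"ax":0,"ay":0,"az":0,"dx":5,"dy":0,"dz":-18,"hand":1}

```text
clock: 6.25
eef_pos: [426.2, -64.2, 213.2]
tool_rot: [-3.142, 0.001, 3.107]
force: [0.1, 0.4, -0.5]
width: 0.0
gripper_force: 0.0
```

```bash
python3 - <<'E'
from cell import *
import cv2
s=read_state();print(s['clock'],s['eef_pos'],s['force'])
cv2.imwrite('pics/s2.png',get_image('scene')['pixels'][:,:,::-1])
E
```

```text
6.25 [426.19657493 -64.18111379 213.23933996] [ 0.10212995  0.4148838  -0.47265225]
```

View pics/s2.png

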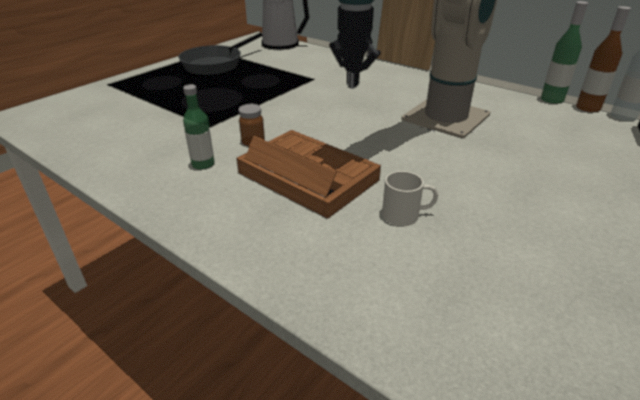

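The flap stands open, with its raised edge running from (250,140) to (333,190). The mug, jar and bottle haven't moved, and the arm is clear at (352,85).

```bash
python3 -c "
from cell import *
print(finish_job())"
```

```text
the job is handed in; nothing more can be done
None
```

I pressed the catch (the slat at y = +52 mm) down to its stop and the flap swung up and stayed open; the hand is clear, the mug, jar and bottle look unmoved, and the job is handed in (no verdict was returned).

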